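Strip the pellet die onto its rests

TASK

Take the stacked pellet die on the rubber pad apart from the top, one part at a time, and set each part upright and fully down in its own white rest: plunger in the tall cup, ring over the peg, barrel in the round dish, base in the square block. The end faces are polished, so never tip a part over or put it on the bare worktop, leave the lower parts on the pad until their turn, and leave the two sample vials where they stand.

Things in the scene. Friction and masses are not known exactly. Their poses are not given: they have to be found in the camera images.
- plunger: steel plunger, 73 mm long: stem 20 mm diameter, 53 mm long, under a round head 30 mm diameter, 20 mm high with a dark band; about 0.22 kg. At the start its head hangs on the stop ring, the stem loose (2 mm all round) in the bores of ring and barrel: lift it straight up 60 mm to clear them. Origin: centre of its underside, z up. (at the start inside the barrel)
- stop_ring: plain aluminium ring, 40 mm outside diameter, 24 mm bore, 14 mm high, about 0.06 kg; at the start it lies on the barrel's top under the plunger's head. Origin: centre of its underside, z up.
- die_barrel: steel barrel (thick tube), 52 mm outside diameter, 24 mm through bore, 44 mm high, with a dark knurled band round its middle, about 0.5 kg; at the start it stands on the die base, over the base's low boss. Origin: centre of its underside, z up.
- die_base: steel base disc, 62 mm diameter, 22 mm thick, with a dark band and a boss of 19 mm diameter, 4 mm high, in the middle of its top (visible once the barrel is off), about 0.45 kg; at the start it lies on a black square rubber pad, 110 x 110 mm, 6 mm thick, fixed to the worktop. Origin: centre of its underside, z up.
- plunger_rest: tall white turned plastic cup, the narrowest and tallest of the four rests: 60 mm outside diameter, 36 mm high, with a bore of 36 mm diameter whose flat floor is 10 mm above the underside. Fixed. The plunger stands in it on its foot, head up. Origin: centre of its underside, z up.
- ring_rest: white turned plastic disc with a thin upright peg in the middle: disc 64 mm diameter, 12 mm high; peg 8 mm diameter, its round tip 34 mm above the underside. Fixed. The stop ring lies flat on the disc with the peg through its bore. Origin: centre of its underside, z up.
- barrel_rest: shallow round white turned plastic dish: 86 mm outside diameter, rim 12 mm high, flat floor 8 mm above the underside and 68 mm in diameter. Fixed. The barrel stands on its floor. Origin: centre of its underside, z up.
- base_rest: low square white plastic block, 98 x 98 mm, 12 mm high, with a shallow round recess of 82 mm diameter whose flat floor is 8 mm above the underside. Fixed. The die base lies on that floor, boss up. Origin: centre of its underside, z up.
- vial_1: small capped glass sample vial, 21 mm diameter, 48 mm high, standing loose at the back of the work near the tube mixer; a bystander, to be left where it is. Origin: centre of its underside, z up.
- vial_2: small capped glass sample vial, 21 mm diameter, 48 mm high, standing loose in front of the centrifuge; a bystander, to be left where it is. Origin: centre of its underside, z up.

How it is judged:
By the outcome, as a careful person would: the job done as asked, in the order asked, and still so for the second after the job is handed in, with the robot touching nothing.
It also fails if it takes over 104 s, if anything falls off the work surface, if the arm or the gripper's body presses on something with over 40 N, if the wrist force passes 120 N, or if a joint passes its speed limit or range.

ROBOT

A 6-joint arm with a two-finger parallel gripper is mounted at the origin on a cart in front of the work surface, level with it; the furniture and walls round the work are solid. World frame = base frame: x ahead of the robot, y to its left, z up, the work surface at z = 0. Lengths are in m, angles in rad, forces in N, time in s.
With the tool pointing down it reaches from about 0.25 to 0.775 m from the base axis. Payload 8.9 kg.
Tool frame: the origin (TCP) lies midway between the tips of the shut fingers; the grasp point (between the pads) lies 19 mm behind it (arm.grip_point_offset is the distance from the TCP to the grasp point, in m); z points along the fingers, y is the line along which they close (so a half turn about z gives the same grasp; the last joint's range is limited). The gripper opens to 85 mm and grips with 20 to 120 N. Pads are 22 mm wide; open, the fingers measure 114 mm over their backs; the gripper's body (76 mm by 85 mm) begins 54 mm behind the grasp point. The pads swing forward as they close: fully open they stand 13 mm farther back than shut.
Start: joints at [1.046, 0.291, -0.153, 1.127, 0, 1.431], TCP at [0.198, 0.486, 0.231] pointing down, gripper open.
Joint ranges: [-2.52, 2.52], [-0.91, 1.74], [-1.3, 1.37], [-1.96, 2.02], [-1.52, 1.47], [-3.14, 3.14]. Speed limits (rad/s): [2.22, 2.22, 2.79, 3.14, 3.14, 3.14].

INTERFACE

Orientations are given as a 3x3 rotation matrix whose columns are the frame's x, y, z axes.
In Python, from cell import arm, monitor, viewer gives the robot as it stands. Calls block until the motion is done:
- arm.move_to(position, orientation): joint-space move of the TCP to a pose.
- arm.move_l(position, rot=None, max_speed=0.15, until_force=None): straight line of the TCP; rot=None keeps the orientation; max_speed is the mean speed in m/s. With until_force (N) it stops when the force on the tool has changed by that much, and returns True; else False.
- arm.move_j(angles): joint-space move.
- arm.move_gripper(opening, newtons=None): finger opening in m; newtons is the grip in N (None keeps the last); returns when the fingers have stopped.
- arm.dwell(seconds).
- arm.solve_ik(position, orientation): joint angles nearest the present ones, or None.
- monitor.sense(): the state.
- viewer.grab_frame(name): name is "scene" or "top" or "wrist"; returns a dict with "image" (420x560x3 uint8, red, green, blue), "z_map" (420x560 float32, m along the optical axis (not along the pixel's ray), 0 where there is no reading), "fx", "fy", "cx", "cy" (pixels), "R" (3x3) and "t" (3): a world point X has camera coordinates R X + t. Camera axes: x right, y down, z forward; pixel columns grow to the right and rows downward; lengths in m; the calibration is good to about 2 mm. A picture is of the moment at which its call begins.
A pose or a line that the arm cannot do raises arm.Unreachable and nothing moves.
- arm.sign_off(): hands the job in; it is judged then, once.
Trained networks look in a picture, given as the dict that the camera call returned (one of the last four; its "shot" number tells which), for a name from the list of things; names that differ only in an ending like _2 or _b are one class to them, and where a whole thing is asked for, a point or a joint stands for the part that bears it (a point fixed in the world has none). Each returns a list of dicts, best first, with "score" (0 to 1); they miss things now and then, are a little off and sometimes report something else, mostly with a low value. They report only what shows in the picture. A call takes as long as a camera call.
- viewer.silhouettes(picture, target): "region" (420x560 bool, what is visible of it) and "position" ([column, row] in pixels, amid what is visible of it).
The state is a dict: "clock": time; "joint_pos": joint angles; "joint_vel": joint speeds; "joint_torque": joint torques, N m; "position": TCP position; "orientation": TCP orientation; "force": force on the tool from outside, world axes, zero at the start; "moment": the same for the moment, N m; "width": finger opening in m; "grip_force": force on a finger pad.
Only numpy, scipy, OpenCV 4.12 (cv2) and the standard library are available. Lean on these libraries where they do the work, as an engineer would, in place of code of your own. Each camera call takes 0.05 s, during which the arm holds its last target. There are 200 camera calls.

## Working session

There is one attempt and no reset: what is moved stays moved. The work goes in short steps, each a Python script; the robot and the scene stay as the last script left them, time stands still between calls to the robot, and variables do not carry over. Pictures are saved under pics/ and viewed, at most 14 in all, crops included, and the job is handed in when it is done.

```bash
ls; mkdir -p pics; python3 - <<'E'
from cell import arm, monitor, viewer
import cv2,numpy as np
s=monitor.sense();print(s['clock'],s['position'],s['width'],s['orientation'])
ims=[]
for n in("scene","top"):
    f=viewer.grab_frame(n);cv2.imwrite(f'pics/{n}0.png',f['image'][:,:,::-1])
    print(n,f['fx'],f['cx'],f['cy'],f['R'].tolist(),f['t'])
    for k in["plunger","stop_ring","die_barrel","die_base","plunger_rest","ring_rest","barrel_rest","base_rest","vial_1"]:
        print(k,[(round(d['score'],2),np.round(d['position']).tolist(),int(d['region'].sum())) for d in viewer.silhouettes(f,k)[:3]])
E
```

```text
pics
0.0 [0.19730954 0.48603393 0.23072371] 0.08531216525461717 [[-9.26509258e-01  3.76271340e-01 -6.88529423e-04]
 [ 3.76271914e-01  9.26508564e-01 -1.15223950e-03]
 [ 2.04373707e-04 -1.32663485e-03 -9.99999099e-01]]
scene 500.8736327422274 277.47913866752924 204.89067663390952 [[0.8299249114325824, -0.5577784317391705, 0.010385685832515217], [-0.3906632967858045, -0.5943608490123026, -0.7029348260726747], [0.39825472995065186, 0.5793258170045302, -0.7111784359947696]] [-0.42705663  0.27140158  0.82318095]
plunger []
stop_ring [(0.68, [241.0, 230.0], 1765), (0.58, [188.0, 146.0], 115)]
die_barrel [(0.59, [188.0, 157.0], 404)]
die_base [(0.74, [193.0, 169.0], 259)]
plunger_rest [(0.74, [270.0, 176.0], 644)]
ring_rest []
barrel_rest [(0.63, [312.0, 256.0], 1265)]
base_rest [(0.62, [238.0, 228.0], 1821)]
vial_1 [(0.59, [315.0, 188.0], 140), (0.58, [368.0, 285.0], 238)]
top 397.8933446806151 278.58744860500605 209.54804412195045 [[-0.006492504202832613, -0.999923593305898, -0.010519265154810494], [-0.9932995584390627, 0.007662603435710968, -0.11531379671726082], [0.11538559092858569, 0.009700106123545323, -0.9932734131885605]] [0.01973372 0.56072578 0.94367385]
plunger [(0.6, [154.0, 245.0], 176)]
stop_ring []
die_barrel [(0.8, [168.0, 246.0], 231)]
die_base [(0.48, [175.0, 247.0], 101)]
plunger_rest [(0.84, [218.0, 193.0], 506), (0.56, [176.0, 248.0], 124)]
ring_rest [(0.85, [377.0, 244.0], 497)]
barrel_rest [(0.82, [316.0, 220.0], 925), (0.18, [377.0, 241.0], 534)]
base_rest [(0.96, [260.0, 251.0], 1589)]
vial_1 [(0.6, [370.0, 202.0], 69), (0.42, [256.0, 178.0], 60)]
```

View pics/scene0.png

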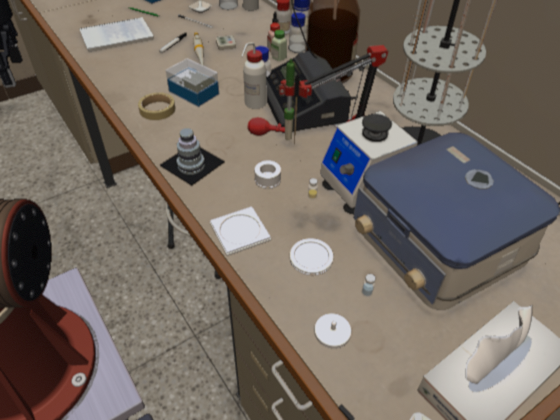

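View pics/top0.png

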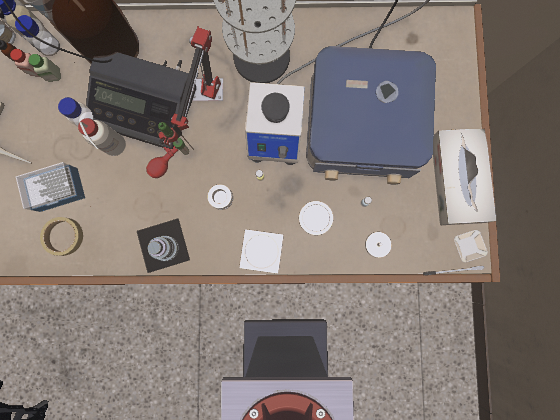

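The scene view shows the stack at (189,150), cup (267,173), square block (240,229), dish (311,256) and peg disc (333,330). In the top view they are at (162,245), (219,196), (262,251), (316,218) and (378,244), with the vials at (259,175) and (366,201). Next come coarse positions from depth, then wrist views.

```bash
cat > h.py <<'E'
from cell import arm, monitor, viewer
import numpy as np, cv2
def cloud(f):
    "world point of every pixel (nan where no depth)"
    z=f['z_map'].astype(float); v,u=np.mgrid[:z.shape[0],:z.shape[1]]
    z=np.where(z>0,z,np.nan)
    P=np.stack([(u-f['cx'])/f['fx']*z,(v-f['cy'])/f['fy']*z,z],-1)
    return (P-np.array(f['t']))@np.array(f['R'])
def proj(f,X):
    c=np.array(f['R'])@np.array(X)+f['t']; return c[0]/c[2]*f['fx']+f['cx'],c[1]/c[2]*f['fy']+f['cy']
def ray(f,uv,z):
    "point at height z seen at pixel uv"
    R=np.array(f['R']);o=-R.T@np.array(f['t'])
    d=R.T@np.array([(uv[0]-f['cx'])/f['fx'],(uv[1]-f['cy'])/f['fy'],1]);return o+d*(z-o[2])/d[2]
def down(a):
    "tool down, closing line (tool y) at angle a in the world"
    y=np.array([np.cos(a),np.sin(a),0]);z=np.array([0,0,-1.]);return np.stack([np.cross(y,z),y,z],1)
def save(f,n): cv2.imwrite(f'pics/{n}.png',f['image'][:,:,::-1])
E
python3 - <<'E'
from h import *
C={'stack':((189,150),(162,245)),'cup':((267,173),(219,196)),'block':((240,229),(262,251)),'dish':((311,256),(316,218)),'peg':((333,330),(378,244)),'v1':((313,188),(259,175)),'v2':((369,285),(366,201))}
for i,n in enumerate(("scene","top")):
    f=viewer.grab_frame(n);P=cloud(f)
    for k,c in C.items():
        u,v=c[i];Q=P[v-30:v+30,u-30:u+30].reshape(-1,3);Q=Q[np.isfinite(Q).all(1)]
        tab=np.median(P[v-30:v+30,u-30:u+30,2])
        c0=P[v,u];Q=Q[np.linalg.norm(Q[:,:2]-c0[:2],axis=1)<.075]; H=Q[Q[:,2]>tab+.006]
        print(n,k,np.round(c0,3),'tab',round(tab,4),'zmax',np.round(np.percentile(H[:,2],[50,95,100]),4) if len(H) else '', np.round((H.min(0)+H.max(0))/2,3)if len(H) else '',len(H))
E
```

```text
scene stack [0.461 0.275 0.071] tab nan zmax   0
scene cup [0.601 0.172 0.011] tab nan zmax   0
scene block [0.462 0.061 0.007] tab nan zmax   0
scene dish [ 0.541 -0.079  0.009] tab nan zmax   0
scene peg [ 0.473 -0.234  0.014] tab nan zmax   0
scene v1 [0.645 0.057 0.032] tab nan zmax   0
scene v2 [ 0.576 -0.206  0.033] tab nan zmax   0
top stack [0.475 0.284 0.086] tab nan zmax   0
top cup [0.599 0.166 0.009] tab nan zmax   0
top block [0.46  0.058 0.007] tab nan zmax   0
top dish [ 0.541 -0.077  0.012] tab nan zmax   0
top peg [ 0.475 -0.226  0.027] tab nan zmax   0
top v1 [0.644 0.063 0.049] tab nan zmax   0
top v2 [ 0.579 -0.196  0.045] tab nan zmax   0
```

```bash
python3 - <<'E'
from h import *
import pickle
s=monitor.sense()
W={}
R=down(np.pi/2)
for i,p in enumerate([(.44,.28,.30),(.50,.20,.30),(.49,.06,.28),(.50,-.08,.28),(.46,-.2,.28)]):
    try: arm.move_to(p,R)
    except arm.Unreachable: print('unr',p);continue
    arm.dwell(.15)
    f=viewer.grab_frame('wrist');W[i]=f;save(f,f'w{i}')
    cam=-np.array(f['R']).T@f['t'];print(i,monitor.sense()['clock'],monitor.sense()['joint_pos'].round(2) if hasattr(s['joint_pos'],'round') else '',cam.round(3),np.array(f['R'])[2].round(2))
    for k,X in dict(stack=(.461,.279,.1),cup=(.599,.167,.036),block=(.46,.06,.01),dish=(.541,-.078,.01),peg=(.473,-.227,.012)).items(): print('  ',k,np.round(proj(f,X)))
pickle.dump(W,open('W.pkl','wb'))
ims=[cv2.resize(cv2.imread(f'pics/w{i}.png'),(400,300)) for i in range(4)]
cv2.imwrite('pics/m1.png',np.vstack([np.hstack(ims[:2]),np.hstack(ims[2:])]))
E
```

```text
0 2.5333 [ 0.43  0.26 -0.02  1.29  0.    0.43] [0.375 0.282 0.441] [ 0.26 -0.   -0.97]
   stack [277. 208.]
   cup [198. 292.]
   block [117. 190.]
   dish [ 28. 246.]
   peg [-92. 200.]
1 3.2167 [0.25 0.29 0.03 1.31 0.   0.25] [0.435 0.202 0.441] [ 0.26 -0.   -0.97]
   stack [354. 152.]
   cup [254. 252.]
   block [172. 146.]
   dish [ 77. 205.]
   peg [-45. 156.]
2 4.0417 [-0.02  0.21 -0.13  1.23  0.   -0.03] [0.425 0.062 0.421] [ 0.26 -0.   -0.97]
   stack [498. 163.]
   cup [361. 264.]
   block [278. 154.]
   dish [174. 215.]
   peg [ 52. 164.]
3 4.8583 [-0.3   0.23 -0.1   1.23  0.   -0.3 ] [ 0.435 -0.078  0.421] [ 0.26 -0.   -0.97]
   stack [642. 153.]
   cup [470. 257.]
   block [390. 146.]
   dish [280. 208.]
   peg [162. 156.]
4 5.6333 [-0.55  0.22 -0.12  1.23  0.   -0.56] [ 0.396 -0.198  0.421] [ 0.26 -0.   -0.97]
   stack [749. 193.]
   cup [556. 285.]
   block [480. 178.]
   dish [368. 237.]
   peg [257. 188.]
```

View pics/m1.png

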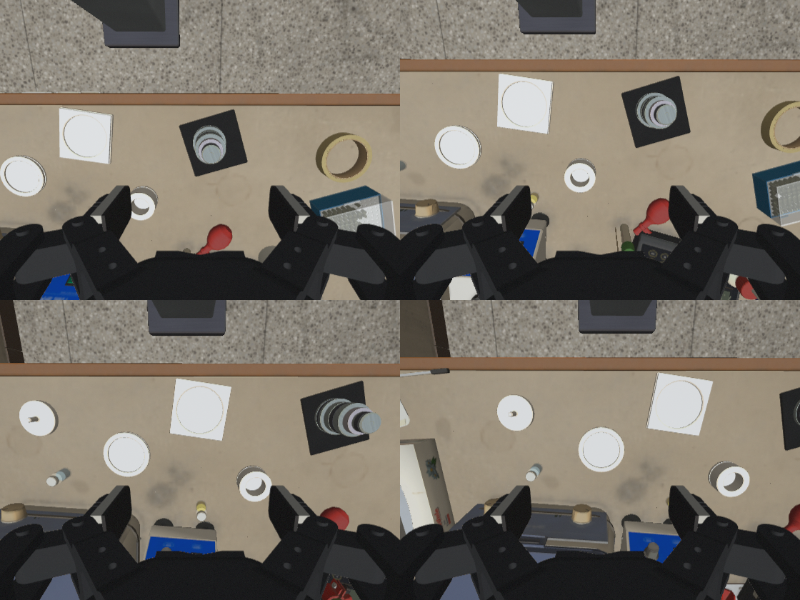

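The wrist tiles show all four rests clearly, with the stack on the black pad at about (210,145) in tile 0 and (655,110) in tile 1. I'll fit the circles in each view.

```bash
cat >> h.py <<'E'
def level(f,P,xy,rad,zlo,zhi):
    "enclosing circle of the cloud points near xy between two heights: centre, radius, median z, n"
    with np.errstate(invalid='ignore'):
        m=(np.hypot(P[...,0]-xy[0],P[...,1]-xy[1])<rad)&(P[...,2]>zlo)&(P[...,2]<zhi)
    m=m.astype(np.uint8);n,l,st,_=cv2.connectedComponentsWithStats(m)
    if n<2:return None
    m=l==1+np.argmax(st[1:,4]);Q=P[m]
    c,r=cv2.minEnclosingCircle(Q[:,:2].astype(np.float32)); return np.round([*c,r,np.median(Q[:,2]),len(Q)],4)
E
python3 - <<'E'
from h import *
import pickle
W=pickle.load(open('W.pkl','rb'))
for n in('scene','top'): W[n]=viewer.grab_frame(n)
for i,f in W.items():
    P=cloud(f); print(i,'table sd',np.nanstd(P[...,2][np.abs(P[...,2])<.003]).round(4), 'med',np.nanmedian(P[...,2][np.abs(P[...,2])<.008]).round(4))
    for k,xy,rad,a,b in [('head',(.461,.279),.04,.112,.14),('ring',(.461,.279),.05,.076,.092),('barrel',(.461,.279),.05,.06,.075),('pad',(.461,.279),.07,.003,.012),('cup',(.599,.167),.05,.03,.045),('block',(.46,.06),.08,.006,.018),('dish',(.541,-.078),.06,.006,.018),('peg',(.473,-.227),.05,.007,.018),('pegtip',(.473,-.227),.02,.024,.04)]:
        print('  ',k,level(f,P,xy,rad,a,b))
E
```

```text
0 table sd 0.0008 med -0.0013
   head None
   ring [4.694e-01 2.987e-01 2.010e-02 8.450e-02 3.330e+02]
   barrel [4.697e-01 2.987e-01 2.630e-02 7.030e-02 5.140e+02]
   pad [4.720e-01 2.996e-01 6.590e-02 4.600e-03 2.493e+03]
   cup [5.952e-01 1.640e-01 3.040e-02 3.450e-02 6.910e+02]
   block [4.598e-01 6.180e-02 6.760e-02 8.100e-03 4.541e+03]
   dish [ 5.420e-01 -7.520e-02  4.350e-02  7.800e-03  2.512e+03]
   peg None
   pegtip None
1 table sd 0.0008 med -0.0013
   head None
   ring [4.694e-01 2.986e-01 2.010e-02 8.450e-02 3.850e+02]
   barrel [4.696e-01 2.988e-01 2.620e-02 7.030e-02 5.770e+02]
   pad [4.713e-01 2.977e-01 6.520e-02 4.600e-03 2.717e+03]
   cup [5.954e-01 1.634e-01 3.070e-02 3.450e-02 9.750e+02]
   block [4.602e-01 6.150e-02 6.720e-02 8.100e-03 4.828e+03]
   dish [ 5.429e-01 -7.580e-02  4.370e-02  7.800e-03  2.708e+03]
   peg None
   pegtip None
2 table sd 0.0008 med -0.0013
   head None
   ring [4.697e-01 2.980e-01 2.030e-02 8.420e-02 6.260e+02]
   barrel [4.697e-01 2.979e-01 2.630e-02 7.000e-02 7.880e+02]
   pad [4.719e-01 2.992e-01 6.570e-02 4.500e-03 2.876e+03]
   c
[... 1486 characters left out ...]
-03 1.658e+03]
   dish [ 5.421e-01 -7.670e-02  4.450e-02  9.300e-03  1.176e+03]
   peg [ 4.748e-01 -2.306e-01  3.310e-02  1.200e-02  9.390e+02]
   pegtip [ 4.747e-01 -2.309e-01  4.400e-03  3.050e-02  2.500e+01]
top table sd 0.0014 med -0.0007
   head None
   ring [4.692e-01 2.972e-01 2.040e-02 8.500e-02 1.000e+02]
   barrel [4.701e-01 2.976e-01 2.650e-02 7.060e-02 1.540e+02]
   pad [4.723e-01 2.997e-01 6.570e-02 5.400e-03 7.580e+02]
   cup [5.956e-01 1.623e-01 3.030e-02 3.510e-02 3.030e+02]
   block [4.606e-01 6.070e-02 6.770e-02 9.100e-03 1.322e+03]
   dish [ 5.431e-01 -7.690e-02  4.310e-02  9.000e-03  7.710e+02]
   peg [ 4.916e-01 -2.275e-01  2.500e-02  1.130e-02  1.200e+02]
   pegtip None
```

```bash
cat >> h.py <<'E'
STK=(.4695,.2978)
def st(tag=''):
    s=monitor.sense();print(tag,round(s['clock'],2),np.round(s['position'],4),'w',round(s['width'],4),'F',np.round(s['force'],1),'g',round(s['grip_force'],1));return s
def look(levels,tag):
    arm.dwell(.15);f=viewer.grab_frame('wrist');P=cloud(f);save(f,tag)
    for k,xy,rad,a,b in levels: print('  ',tag,k,level(f,P,xy,rad,a,b))
    return f
E
python3 - <<'E'
from h import *
L=[('head',STK,.04,.1,.115),('ring',STK,.04,.08,.09),('barrel',STK,.05,.066,.076),('base',STK,.05,.02,.03)]
arm.move_gripper(.055)
for i,a in enumerate((np.pi/2,-np.pi/2)):
    arm.move_to((*STK,.22),down(a)); look(L,f's{i}');st()
E
```

```text
s0 head [4.695e-01 2.991e-01 1.520e-02 1.044e-01 1.001e+03]
   s0 ring [4.696e-01 2.989e-01 2.020e-02 8.450e-02 5.080e+02]
   s0 barrel [4.696e-01 2.991e-01 2.620e-02 7.050e-02 7.940e+02]
   s0 base [4.693e-01 2.987e-01 3.090e-02 2.640e-02 4.480e+02]
 8.17 [0.4699 0.2971 0.2201] w 0.0551 F [ 0.2  0.8 -0.1] g 0.0
   s1 head [4.703e-01 2.993e-01 1.510e-02 1.044e-01 9.930e+02]
   s1 ring [4.704e-01 2.991e-01 2.020e-02 8.450e-02 5.080e+02]
   s1 barrel [4.70e-01 2.99e-01 2.62e-02 7.05e-02 7.78e+02]
   s1 base [4.705e-01 2.992e-01 3.100e-02 2.640e-02 4.430e+02]
 11.02 [0.4695 0.2978 0.22  ] w 0.0549 F [ 0.  -0.4 -0.3] g 0.0
```

View pics/s1.png

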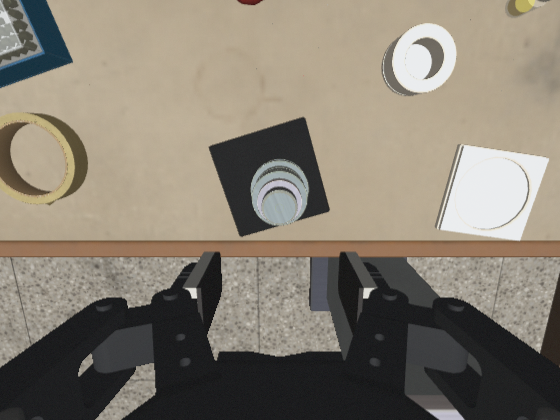

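The stack stands upright, with the head at (278,207) in the image. Both yaws agree on a centre of (0.470, 0.299), and the heights match the text. Next I'll take the plunger.

```bash
sed -i 's/^STK=.*/STK=(.470,.299); CUP=(.5955,.1625); BLK=(.4604,.061); DSH=(.5428,-.0762); PEG=(.4750,-.2297)/' h.py
python3 - <<'E'
from h import *
arm.move_to((*STK,.15),down(np.pi/2))
print(arm.move_l((*STK,.0878),max_speed=.08,until_force=6));st('at')
arm.move_gripper(.02,60);st('grip')
arm.move_l((*STK,.0918),max_speed=.03);st('up4')
f=viewer.grab_frame('wrist');save(f,'p1')
arm.move_l((*STK,.165),max_speed=.08);s=st('up')
f=viewer.grab_frame('wrist');save(f,'p2')
a,b=[cv2.imread(f'pics/p{i}.png')[:,80:480] for i in(1,2)];cv2.imwrite('pics/m2.png',np.hstack([a,b]))
E
```

```text
False
at 14.59 [0.4703 0.2992 0.0882] w 0.0552 F [-0.2 -0.1  0.1] g 0.0
grip 14.95 [0.4704 0.2987 0.0886] w 0.028 F [-1.2 -3.   6.1] g 58.7
up4 15.23 [0.47   0.2991 0.0919] w 0.0276 F [-0.  -0.4 -1.5] g 59.2
up 16.35 [0.4697 0.2988 0.1644] w 0.0278 F [-0.6  0.1 -2.8] g 59.2
```

View pics/m2.png

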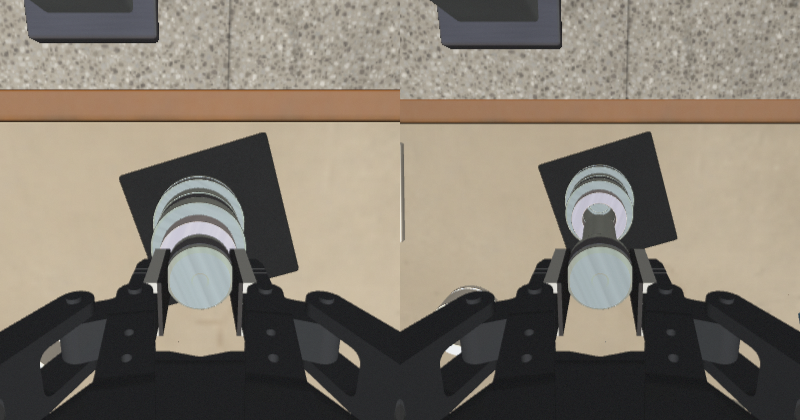

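The plunger hangs upright in the grip (centre about (200,278)), and the ring stayed on the barrel (600,215 in the right half). Next I'll set it in the cup.

```bash
cat >> h.py <<'E'
def place(xy,zt,zo,w,speed=.15):
    "carry level over xy, lower to just above zt, touch down, open to w, rise to zo"
    R=down(np.pi/2);p=monitor.sense()['position']
    arm.move_l((*xy,p[2]),max_speed=speed+.05)
    arm.move_l((*xy,zt+.008),R,max_speed=.1); arm.dwell(.2)
    print('touch',arm.move_l((*xy,zt-.003),max_speed=.02,until_force=4));st('down')
    arm.move_gripper(w);arm.dwell(.1);st('open')
    arm.move_l((*xy,zo),max_speed=.12);st('clear')
E
python3 - <<'E'
from h import *
place(CUP,.0656,.16,.055)
arm.move_to((*STK,.16),down(np.pi/2))
f=look([('ring',STK,.04,.08,.09),('barrel',STK,.05,.066,.076),('plunger',CUP,.03,.076,.09)],'r0');st()
E
```

```text
touch True
down 19.18 [0.5957 0.1625 0.0656] w 0.028 F [0.4 0.7 5.6] g 60.1
open 19.65 [0.5947 0.1624 0.0647] w 0.0551 F [-0.1 -0.1 -0.5] g 0.0
clear 20.59 [0.595  0.1624 0.1592] w 0.0549 F [ 0.5 -0.2 -0.5] g 0.0
   r0 ring [4.696e-01 2.990e-01 2.020e-02 8.450e-02 1.655e+03]
   r0 barrel [4.696e-01 2.988e-01 2.630e-02 7.050e-02 1.157e+03]
   r0 plunger None
 21.56 [0.4709 0.2982 0.1598] w 0.0554 F [ 0.1 -0.3  0.3] g 0.0
```

View pics/r0.png

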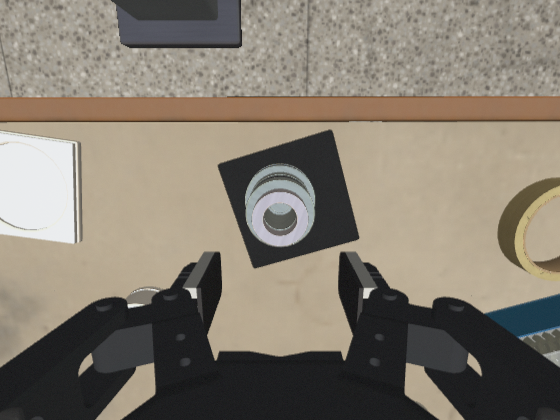

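The ring lies in place at (279,217), and the plunger touched down at the predicted height. Ring next.

```bash
python3 - <<'E'
from h import *
print(arm.move_l((*STK,.0745),max_speed=.08,until_force=6));st('at')
arm.move_gripper(.03,40);g=st('grip')
arm.move_l((*STK,.0785),max_speed=.03);st('up4')
arm.move_l((*STK,.14),max_speed=.1);st('up')
f=viewer.grab_frame('wrist');save(f,'q1')
place(PEG,g['position'][2]-.060,.12,.06,.2)
f=look([('ring',PEG,.04,.02,.035)],'q2')
a,b=[cv2.imread(f'pics/q{i}.png')[:,80:480] for i in(1,2)];cv2.imwrite('pics/m3.png',np.hstack([a,b]))
E
```

```text
False
at 22.77 [0.4704 0.2992 0.075 ] w 0.0551 F [ 0.4  0.  -0.4] g 0.0
grip 23.08 [0.4704 0.2992 0.0754] w 0.0381 F [-1.7 -0.1  6.5] g 39.3
up4 23.37 [0.4702 0.2991 0.0788] w 0.038 F [ 0.4 -0.1 -0.3] g 40.1
up 24.13 [0.4697 0.2988 0.1395] w 0.0378 F [-0.7 -0.2 -0.3] g 40.2
touch True
down 28.4 [ 0.475  -0.2297  0.0155] w 0.0381 F [-0.3  0.6  6.9] g 40.8
open 28.84 [ 0.4747 -0.2295  0.0151] w 0.0599 F [-0.  -0.1 -0.4] g 0.0
clear 29.87 [ 0.4746 -0.2294  0.1194] w 0.0598 F [ 0.1 -0.1  0.1] g 0.0
   q2 ring [ 4.741e-01 -2.290e-01  2.030e-02  2.460e-02  1.415e+03]
```

View pics/m3.png

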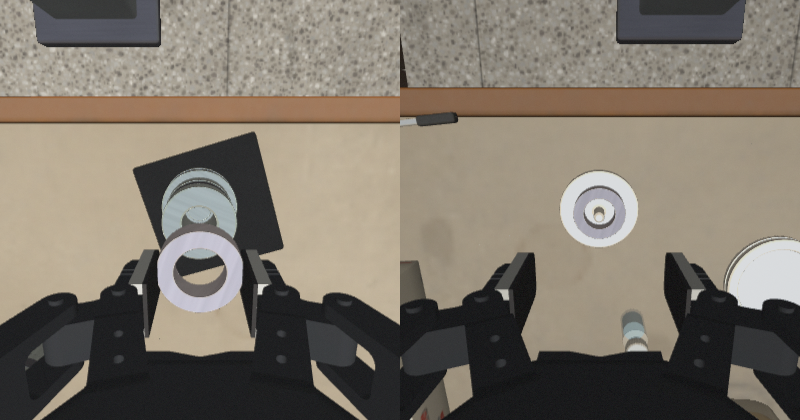

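The ring lies flat with the peg through its bore, at about (600,212), and its top is at 26 mm as expected. Barrel next.

```bash
python3 - <<'E'
from h import *
p=monitor.sense()['position'];arm.move_l((p[0],p[1],.15),max_speed=.15)
arm.move_gripper(.074);arm.move_to((*STK,.15),down(np.pi/2))
look([('barrel',STK,.05,.066,.076)],'b0')
print(arm.move_l((*STK,.038),max_speed=.08,until_force=6));st('at')
arm.move_gripper(.04,100);g=st('grip')
arm.move_l((*STK,.042),max_speed=.03);st('up4')
arm.move_l((*STK,.12),max_speed=.1);st('up')
f=viewer.grab_frame('wrist');save(f,'b1')
place(DSH,g['position'][2]-.020,.13,.074,.17)
f=look([('barrel',DSH,.04,.045,.06)],'b2')
a,b=[cv2.imread(f'pics/b{i}.png')[:,80:480] for i in(1,2)];cv2.imwrite('pics/m4.png',np.hstack([a,b]))
E
```

```text
b0 barrel [4.697e-01 2.991e-01 2.620e-02 7.050e-02 3.178e+03]
False
at 34.37 [0.4704 0.2992 0.0385] w 0.0739 F [-0.4  0.2 -0.3] g 0.0
grip 34.71 [0.4703 0.2989 0.0389] w 0.0492 F [-1.4 -2.3  9.4] g 103.3
up4 34.99 [0.4697 0.2989 0.0418] w 0.0494 F [ 0.1 -0.1 -5.7] g 104.1
up 35.92 [0.4695 0.2988 0.1193] w 0.0494 F [-0.2  0.4 -5.4] g 104.1
touch True
down 39.58 [ 0.5429 -0.0762  0.0189] w 0.0494 F [0.1 0.3 6.3] g 104.9
open 40.04 [ 0.5418 -0.0759  0.018 ] w 0.074 F [ 1.3  0.1 -0.7] g 0.0
clear 41.12 [ 0.5423 -0.0761  0.1293] w 0.0741 F [-0.3 -0.2 -1.3] g 0.0
   b2 barrel [ 5.424e-01 -7.570e-02  2.640e-02  5.050e-02  3.211e+03]
```

View pics/m4.png

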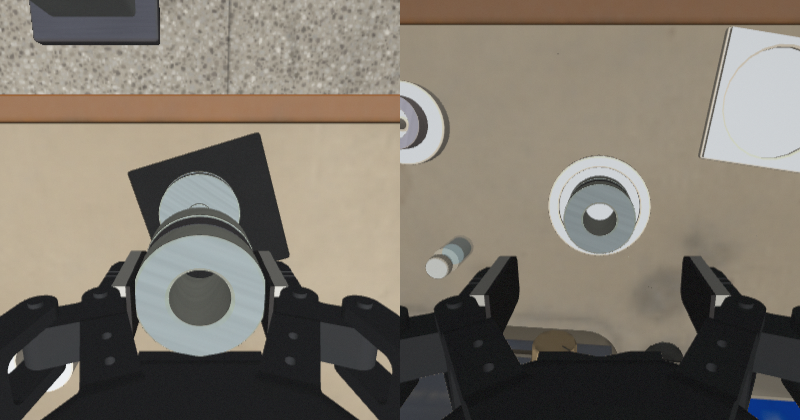

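The barrel stands in the dish, off-centre only by perspective at (600,215), with its top at 52 mm as expected. The base remains on the pad, so it goes last.

```bash
python3 - <<'E'
from h import *
p=monitor.sense()['position'];arm.move_l((p[0],p[1],.15),max_speed=.15)
arm.move_gripper(.083);arm.move_to((*STK,.12),down(np.pi/2))
look([('base',STK,.05,.02,.03)],'d0')
print(arm.move_l((*STK,.0100),max_speed=.06,until_force=6));st('at')
arm.move_gripper(.05,110);g=st('grip')
arm.move_l((*STK,.014),max_speed=.03);st('up4')
arm.move_l((*STK,.07),max_speed=.1);st('up')
f=viewer.grab_frame('wrist');save(f,'d1')
place(BLK,g['position'][2]+.002,.13,.083,.15)
f=look([('base',BLK,.05,.024,.032)],'d2')
a,b=[cv2.imread(f'pics/d{i}.png')[:,80:480] for i in(1,2)];cv2.imwrite('pics/m5.png',np.hstack([a,b]))
E
```

```text
d0 base [4.697e-01 2.990e-01 3.120e-02 2.660e-02 4.594e+03]
False
at 45.48 [0.4702 0.2991 0.0103] w 0.0827 F [ 0.6 -0.4  0.4] g 0.0
grip 45.84 [0.4702 0.2988 0.0112] w 0.058 F [-3.4 -4.3 15.7] g 114.8
up4 46.12 [0.4697 0.2989 0.0137] w 0.0584 F [-0.4  0.7 -4.9] g 118.2
up 46.83 [0.4696 0.2988 0.0695] w 0.0582 F [-0.1  0.3 -5.4] g 118.4
touch True
down 49.5 [0.4605 0.061  0.0133] w 0.0583 F [-0.9 -0.8  6.2] g 119.8
open 49.98 [0.4596 0.061  0.0127] w 0.0828 F [ 0.9 -0.1  0.6] g 0.0
clear 51.1 [0.4599 0.061  0.1294] w 0.0833 F [ 0.5 -0.5 -0. ] g 0.0
   d2 base [4.597e-01 6.170e-02 3.110e-02 2.860e-02 4.361e+03]
```

View pics/m5.png

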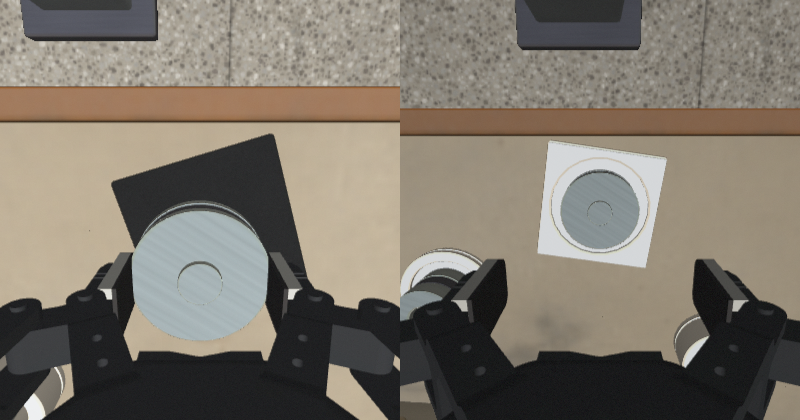

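The base lies flat in the recess, boss up, at (600,208), with its top at 30 mm as expected. I'll check the plunger, the vials and the whole scene, then hand in.

```bash
python3 - <<'E'
from h import *
arm.move_l((.46,.061,.28),max_speed=.15)
f=look([('plunger',CUP,.03,.076,.09),('ring',PEG,.04,.02,.035),('barrel',DSH,.04,.045,.06),('v1',(.645,.06),.03,.04,.055),('v2',(.577,-.2),.03,.04,.055)],'e0')
g=viewer.grab_frame('scene');save(g,'e1')
P=cloud(g)
for k,xy,a,b in [('plunger',CUP,.076,.09),('v1',(.645,.06),.04,.055),('v2',(.577,-.2),.04,.055)]:print(k,level(g,P,xy,.03,a,b))
cv2.imwrite('pics/e2.png',cv2.resize(g['image'][120:360,140:420,::-1],(700,600)))
E
```

```text
e0 plunger [5.938e-01 1.611e-01 1.520e-02 8.130e-02 4.250e+02]
   e0 ring [ 4.739e-01 -2.285e-01  2.050e-02  2.450e-02  6.830e+02]
   e0 barrel [ 5.417e-01 -7.560e-02  2.630e-02  5.050e-02  9.100e+02]
   e0 v1 [6.494e-01 6.470e-02 9.400e-03 4.540e-02 1.510e+02]
   e0 v2 [ 5.809e-01 -1.991e-01  9.500e-03  4.570e-02  1.790e+02]
plunger [5.939e-01 1.595e-01 1.600e-02 8.230e-02 1.200e+02]
v1 [6.49e-01 6.46e-02 1.09e-02 4.62e-02 5.60e+01]
v2 [ 5.809e-01 -2.008e-01  9.300e-03  4.680e-02  8.100e+01]
```

View pics/e2.png

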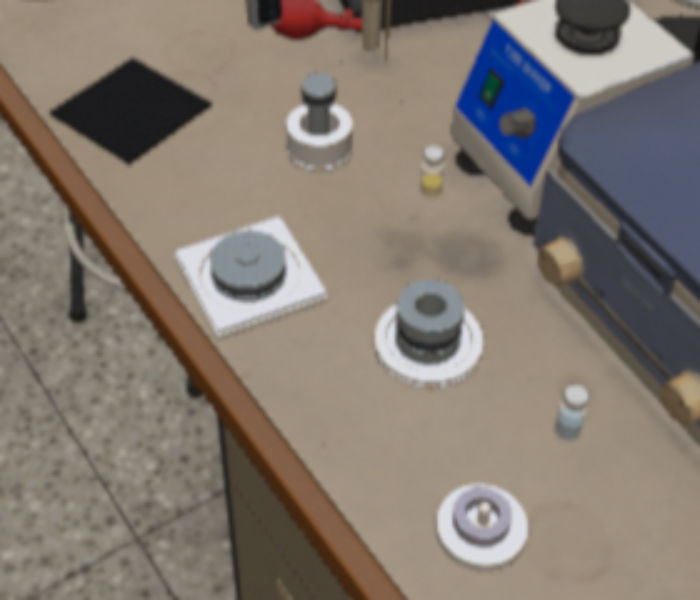

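View pics/e0.png

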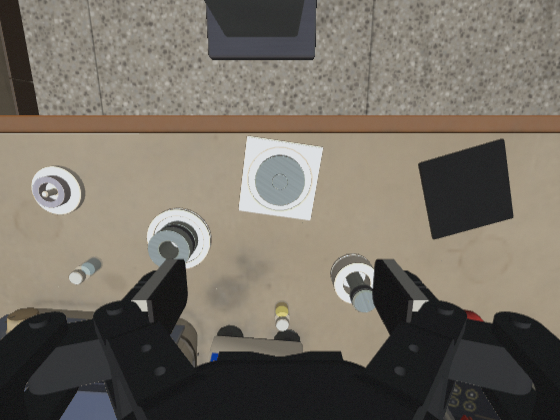

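All four parts stand upright in their rests: plunger at (318,120), base at (248,262), barrel at (430,320) and ring at (482,515) in the crop. The pad is empty and both vials are standing where they were.

```bash
python3 -c "
from h import *
print(arm.sign_off());st()"
```

```text
the job is handed in; nothing more can be done
None
the job is handed in; nothing more can be done
```

The plunger, ring, barrel and base were taken off in that order, each is upright and fully down in its own rest, both vials stand where they were, and the job is handed in at about 53 s of the 104 s allowed.

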